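Clamp the door lock in the drilling fixture

ROBOT

A 6-joint arm with a two-finger parallel gripper is mounted at the origin on the work surface. World frame = base frame: x ahead of the robot, y to its left, z up, the work surface at z = 0. Lengths are in m, angles in rad, forces in N, time in s.
With the tool pointing down it reaches from about 0.35 to 0.925 m from the base axis. Payload 6.4 kg.
Tool frame: the origin (TCP) lies at the very end of the fingers, on their centre line; the grasp point (between the pads) lies 19 mm behind it; z points along the fingers, y is the line along which they close (so a half turn about z gives the same grasp; the last joint's range is limited). The gripper opens to 94 mm and grips with 3 to 60 N. Pads are 16 mm wide; open, the fingers measure 119 mm over their backs; the gripper's body (75 mm by 177 mm) begins 78 mm behind the grasp point.
Start: joints at [0.936, 0.245, 1.558, -0, 1.339, -0.174], TCP at [0.289, 0.582, 0.205] pointing down, gripper open.
Joint ranges: [-3.13, 3.13], [-1.02, 2.26], [0.13, 2.54], [-0.95, 4.09], [0.21, 2.88], [-2.74, 2.74]. Speed limits (rad/s): [2.57, 2.57, 3.14, 3.14, 3.14, 3.14].

INTERFACE

Orientations are given as [roll, pitch, yaw] about the fixed x, y, z axes, in that order (R = Rz(yaw) Ry(pitch) Rx(roll)).
In Python, from plant import telemetry, get_image, job_done gives the robot as it stands.
- The arm moves only by the tool servo_tool, never from a script. Its argument "steps" is a list of rows, each an object with "translation": the shift along the tool's x, y, z scaled (see below), a list of three; "delta_rot": the turn, a rotation vector about the tool's x, y, z scaled (see below), a list of three. In form: [{"translation": [tx, ty, tz], "delta_rot": [rx, ry, rz]}, ...]. A call has 1 to 10 rows; each row shifts and turns the commanded pose from where the row before left it, along the tool's axes as they then stand; what a row does not reach is not made up. The controller multiplies each number of a shift by 750 mm and each number of a turn by 2 pi rad. A row lasts 1/10 s, in which the tool goes at most 50 mm and 8.59 degrees, less where a joint would pass 70% of its speed; a pose out of reach is approached as far as the arm can. A call with a number of a shift or a turn outside -1 to 1 is refused whole. A call with a gripper value outside its range is refused whole. "fingers" is the closure, from -1 (fully open) to 1 (shut), so that 0 is half open, set as the call begins (left out, the last holds). The fingers move at their own pace and stop on an object; "force" is the grip in N (left out, the last holds). Time passes only in rows, so rows that do not move let the fingers close. It gives the time, the measured TCP pose, the force, the opening and the grip force at its end, in the units of the state.
- telemetry.get_obs(): the state, without advancing time (a new reading comes with each control period).
- get_image(name): name is "scene" or "top" or "wrist"; returns a dict with "frame" (384x512x3 uint8, red, green, blue), "range_z" (384x512 float32, m along the optical axis (not along the pixel's ray), 0 where there is no reading), "fx", "fy", "cx", "cy" (pixels), "R" (3x3) and "t" (3): a world point X has camera coordinates R X + t. Camera axes: x right, y down, z forward; pixel columns grow to the right and rows downward; lengths in m; the calibration is good to about 2 mm. The wrist camera is an equidistant fisheye: a pixel r from the principal point sees the ray r / f radians off the axis. A picture is of the moment at which its call begins.
- job_done(): hands the job in; it is judged then, once.
The state is a dict: "time": time; "joint_pos": joint angles; "qvel": joint speeds; "joint_torque": joint torques, N m; "tool_pos": TCP position; "tcp_rot": TCP orientation; "force": force on the tool from outside, world axes, zero at the start; "torque": the same for the moment, N m; "gripper_width": finger opening in m; "finger_force": force on a finger pad.
Only numpy, scipy, OpenCV 4.12 (cv2) and the standard library are available. Lean on these libraries where they do the work, as an engineer would, in place of code of your own. Each camera call takes 0.05 s, during which the arm holds its last target. There are 200 camera calls.

TASK

Clamp the door lock case in its fixture ready for drilling: push the clamp strap round over the lock until it meets its stop pin, then push the cam lever fully down so that the strap's rubber pad presses on the lock. Leave the lock lying in its nest, and do not disturb the bottle, the jar, the lock cylinder and the screwdriver round about.

Things in the scene. Friction and masses are not known exactly. Their poses are not given: they have to be found in the camera images.
- fixture: Fixture fixed to the bench: dark steel plate 260 (x) x 200 (y) x 15 mm (z); low dowels and stops (tops under 30 mm above the bench) form the lock's nest; a round riser (66 mm across, top 46 mm above the bench) on the +y side carries the clamp. Origin: centre of the plate's underside, on the bench. The lock's long side lies along x; the clamp post stands at x 0, y +70 mm.
- clamp_strap (a joint): Swing of the strap about the upright post, rad. 0 = across the lock, against the stop pin (nose points along the fixture's -y); 1.57 = nose points along the fixture's -x; limit 2.05. Begins swung away, 1.25 to 1.9. Stays where left; about 2 N at the nose moves it. The stop pin (9 mm, top 62 mm above the bench) is 37 mm from the post, on the strap's +x side. The cam lever swings with the strap.
- strap_pivot (a point): Point on the axis of the clamp post, at half the height of the strap bar (59 mm above the bench while the clamp is open).
- strap_nose (a point): Point on top of the strap above its pad, 90 mm from the post axis. The strap is a steel bar 30 mm wide, 14 mm thick (underside 52, top 66 mm above the bench while open); its round nose ends 15 mm beyond this point, its heel 36 mm behind the post. A 7 mm high nut stands here. The rubber pad (20 mm across) hangs below, 2 mm clear of the lock while open.
- clamp_pad: The rubber-tipped spring spindle under the strap's nose. Origin: centre of the pad's underside. When the cam lever is down it presses on the lock with about 14 N.
- cam_lever (a joint): Cam lever on top of the post, rad. 0 = upright (open); grows as it is pushed over and down, away from the strap's nose, over the heel; 1.40 = fully down (end stop), 10 degrees above level, pointing away from the lock. Begins at 0 to 0.15. Under 5 N at its end moves it; it drives the strap down 4 mm; the cam is self-locking, so it stays where it is left.
- cam_pin (a point): Hinge of the cam lever: the cross pin at the top of the clamp post, 84 mm above the bench. The hinge line is level and at right angles to the strap.
- lever_tip (a point): Round outer end of the cam lever, 105 mm from the cam pin. The lever is a flat steel bar 22 mm wide (along the hinge line) and 9 mm thick.
- lock_case: The mortise door lock: a flat grey case 165 (x) x 90 (y) x 15 mm (z) with a steel faceplate 235 x 3 x 20 mm along its -y side, 0.4 to 0.9 kg, loose in the nest with about 1.5 mm of play. Origin: centre of the underside of the case, 20 mm above the bench (its top is 35 mm above the bench).
- oil_bottle: Bystander: upright bottle, 52 mm across, 150 mm high. Origin at the centre of its foot.
- screw_jar: Bystander: upright glass jar with a steel lid, 66 mm across, 85 mm high. Origin at the centre of its foot.
- lock_cylinder: Bystander: brass profile lock cylinder lying on the bench, 62 x 34 x 17 mm. Origin at the centre of its underside.
- screwdriver: Bystander: screwdriver lying on the bench, 190 mm long, lying along its x. Origin near its middle, on the bench.

How it is judged:
By the outcome, as a careful person would: the job done as asked, in the order asked, and still so for the second after the job is handed in, with the robot touching nothing.
It also fails if it takes over 51 s, if anything falls off the work surface, if the arm or the gripper's body presses on something with over 40 N, if the wrist force passes 120 N, or if a joint passes its speed limit or range.

## Working session

There is one attempt and no reset: what is moved stays moved. The work goes in short steps, Python scripts to look and compute and a tool call to move; the robot and the scene stay as the last step left them, time stands still between calls to the robot, and variables do not carry over. Pictures are saved under pics/ and viewed, at most 10 in all, crops included, and the job is handed in when it is done.

Besides the shell and the picture viewer there is one more tool, called after "Request:" as name(argument=value, ...) on one line, values as JSON. servo_tool: Moves the arm, as the interface text tells. Shifts and turns lie within -1 to 1; 1 stands for 750 mm of shift or 2 pi rad of turn. Its arguments: {"type":"object","properties":{"steps":{"type":"array"},"fingers":{"type":"number"},"force":{"type":"number"}},"required":["steps"]}

```bash
mkdir -p pics
cat > h.py <<'E'
import numpy as np, cv2
from plant import telemetry, get_image, job_done
def snap(n,f):
    d=get_image(n); cv2.imwrite('pics/'+f+'.png',d['frame'][:,:,::-1]); np.savez('pics/'+f+'.npz',**d); return d
def cloud(d):
    v,u=np.mgrid[0:384,0:512]; z=d['range_z']
    P=np.stack([(u-d['cx'])/d['fx']*z,(v-d['cy'])/d['fy']*z,z],-1)
    return (P-np.array(d['t']))@np.array(d['R'])   # R^T (P-t)
E
python3 - <<'E'
from h import *
a=snap('top','top1'); b=snap('scene','sc1')
cv2.imwrite('pics/both.png',np.hstack([a['frame'],b['frame']])[:,:,::-1][:, :])
print(a['R'],a['t'],a['fx'],b['R'],b['t'])
o=telemetry.get_obs(); print(o)
E
```

```text
[[-0.01360924 -0.99982719  0.01266418]
 [-0.98002106  0.01082412 -0.19859899]
 [ 0.19842759 -0.01511394 -0.97999901]] [-0.05811503  0.6256467   0.85405457] 348.0917896334563 [[ 0.53712313  0.84349766  0.00323224]
 [ 0.69693334 -0.44162865 -0.56502041]
 [-0.47516594  0.30573819 -0.8250706 ]] [-0.26928983 -0.35663283  1.07506595]
{'time': 0.1, 'joint_pos': array([ 9.35892017e-01,  2.45723431e-01,  1.55885792e+00, -6.31432360e-06,
        1.33870639e+00, -1.74095067e-01]), 'qvel': array([ 0.00046   , -0.00261174, -0.00163508,  0.00040687, -0.00081933,
       -0.00059268]), 'joint_torque': array([ 6.23779870e-04, -4.16914916e+01, -3.15526628e+01,  6.87166862e-02,
        3.09677341e-02, -7.65595996e-05]), 'tool_pos': array([0.28871219, 0.58177104, 0.20448725]), 'tcp_rot': array([-3.13992213e+00, -2.87567382e-04,  2.68078463e+00]), 'force': array([-0.00844276, -0.14948586,  0.0775081 ]), 'torque': array([-0.0297665 , -0.0314055 ,  0.00377345]), 'finger_force': 0.0, 'gripper_width': 0.094219677712292}
```

View pics/top1.png

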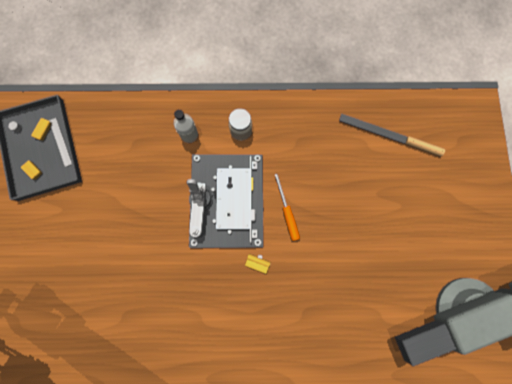

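View pics/sc1.png

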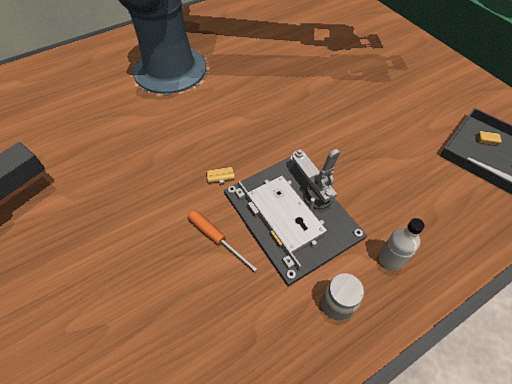

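The top view shows the plate at (192–263, 155–247), the riser and lever near (197,185), and the strap nose pointing down the image to about (196,232). That means the fixture is roughly aligned with the world axes. The scene view agrees: the lever is upright at (332,160) and the nose is at (298,155).

Run:
```python
from h import *
a=dict(np.load('pics/top1.npz'));b=dict(np.load('pics/sc1.npz'))
for n,d in(('top',a),('sc',b)):
    P=cloud(d); ok=d['range_z']>0
    # lock top / plate / strap / lever sections
    x,y,z=P[...,0],P[...,1],P[...,2]
    reg=ok&(x>.3)&(x<.9)&(y>-.2)&(y<.35)
    img=d['frame'].astype(int)
    dark=reg&(abs(z-.015)<.004)&(img.max(-1)<95)
    q=P[dark][:,:2].astype(np.float32); print(n,'plate',len(q),cv2.minAreaRect(q))
    lk=reg&(abs(z-.035)<.004)&(img.min(-1)>130)
    q=P[lk][:,:2].astype(np.float32); print('lock',len(q),cv2.minAreaRect(q))
    for lo,hi in((.04,.05),(.06,.07),(.071,.085),(.09,.11),(.11,.14),(.14,.17),(.17,.2)):
        m=reg&(z>lo)&(z<hi)&(y>.06)&(x<.72)
        if m.sum(): print(lo,m.sum(),P[m].mean(0).round(3),P[m].min(0).round(3),P[m].max(0).round(3))
    s=reg&(abs(z-.066)<.004)&(y>.06)&(x<.72)
    print('strap',cv2.minAreaRect(P[s][:,:2].astype(np.float32)))
    cv2.imwrite(f'pics/z_{n}.png',cv2.resize(d['frame'][130:270,150:350] if n=='top' else d['frame'][120:350,180:440],None,fx=3 if n=='top' else 2.5,fy=3 if n=='top' else 2.5,interpolation=cv2.INTER_CUBIC)[:,:,::-1])
    t=reg&(z>.04)
    k,l,st,c=cv2.connectedComponentsWithStats(t.astype(np.uint8))
    for i in range(1,k):
        if st[i,4]>15: print(st[i],P[l==i].min(0).round(3),P[l==i].max(0).round(3))
```

```text
top plate 389 ((0.6360886096954346, 0.03156588226556778), (0.32911592721939087, 0.20910169184207916), 1.145387053489685)
lock 2057 ((0.6024876832962036, -0.006252948194742203), (0.22900661826133728, 0.11055267602205276), 0.8888534307479858)
0.04 87 [0.601 0.076 0.046] [0.579 0.061 0.041] [0.625 0.114 0.049]
0.06 414 [0.557 0.09  0.066] [0.501 0.07  0.06 ] [0.64  0.109 0.07 ]
0.071 52 [0.556 0.089 0.075] [0.506 0.073 0.071] [0.638 0.102 0.084]
0.09 62 [0.601 0.085 0.097] [0.59  0.073 0.09 ] [0.618 0.101 0.11 ]
0.11 47 [0.606 0.086 0.126] [0.603 0.074 0.113] [0.612 0.1   0.14 ]
0.14 44 [0.61  0.085 0.154] [0.606 0.076 0.14 ] [0.615 0.098 0.169]
0.17 55 [0.615 0.085 0.182] [0.611 0.076 0.171] [0.622 0.096 0.189]
strap ((0.5705275535583496, 0.08983255922794342), (0.03025652840733528, 0.13913969695568085), 85.50213623046875)
[228 109  24  28 515] [ 0.777 -0.053  0.04 ] [0.839 0.011 0.09 ]
[174 110  22  29 470] [0.771 0.101 0.04 ] [0.821 0.152 0.153]
[187 180  23  58 828] [0.5   0.061 0.041] [0.64  0.114 0.189]
sc plate 4187 ((0.6366373896598816, -0.014346912503242493), (0.393185019493103,
[... 259 characters left out ...]
[0.499 0.067 0.06 ] [0.641 0.106 0.07 ]
0.071 128 [0.583 0.084 0.076] [0.505 0.069 0.071] [0.638 0.102 0.085]
0.09 109 [0.61  0.082 0.097] [0.592 0.071 0.09 ] [0.621 0.098 0.109]
0.11 106 [0.612 0.081 0.124] [0.603 0.071 0.11 ] [0.616 0.098 0.14 ]
0.14 88 [0.616 0.08  0.155] [0.607 0.073 0.14 ] [0.62  0.094 0.17 ]
0.17 87 [0.618 0.082 0.181] [0.611 0.073 0.17 ] [0.623 0.094 0.188]
strap ((0.5692830681800842, 0.08800209313631058), (0.03155290335416794, 0.14061470329761505), 84.97891235351562)
[ 292  149   48   58 1373] [0.499 0.044 0.04 ] [0.641 0.11  0.188]
[ 383  218   41   46 1164] [0.772 0.098 0.04 ] [0.823 0.144 0.152]
[ 324  273   40   43 1300] [ 0.779 -0.057  0.04 ] [0.842 0.005 0.088]
```

View pics/z_top.png

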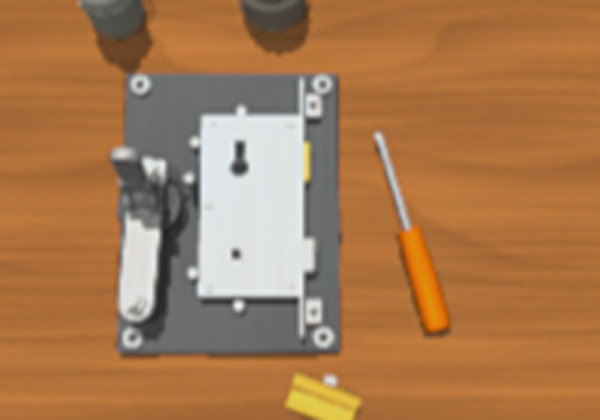

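View pics/z_sc.png

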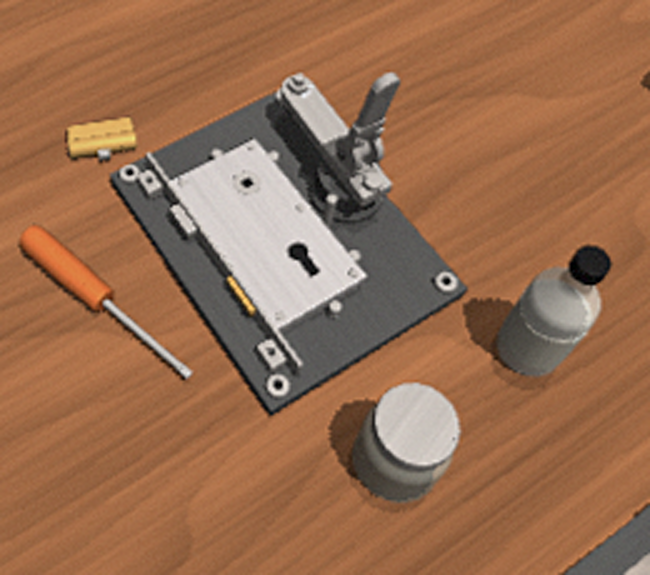

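The close-ups show the strap's nut at (297,83) and the stop pin at (332,203) on the riser. The lever is upright, the lock is in its nest, and the path for the nose is clear. My estimates are the post at about (0.604, 0.085) and the strap at about 1.66 rad. I'll close the fingers and turn to a yaw of about -5°.

Request:
servo_tool(steps=[{"translation": [0,0,0],"delta_rot": [0,0,0.022]},{"translation": [0,0,0],"delta_rot": [0,0,0.022]},{"translation": [0,0,0],"delta_rot": [0,0,0.022]},{"translation": [0,0,0],"delta_rot": [0,0,0.022]},{"translation": [0,0,0],"delta_rot": [0,0,0.022]},{"translation": [0,0,0],"delta_rot": [0,0,0.022]},{"translation": [0,0,0],"delta_rot": [0,0,0.022]},{"translation": [0,0,0],"delta_rot": [0,0,0.022]},{"translation": [0,0,0],"delta_rot": [0,0,0.022]},{"translation": [0,0,0],"delta_rot": [0,0,0.022]}], fingers=1, force=20)

```text
time: 1.1
tool_pos: [0.2888, 0.5819, 0.2048]
tcp_rot: [-3.141, 0.001, 1.293]
force: [-0.7, -1.0, 0.2]
gripper_width: 0.0174
finger_force: 0.0
```

Request:
servo_tool(steps=[{"translation": [0,0,0],"delta_rot": [0,0,0.022]},{"translation": [0,0,0],"delta_rot": [0,0,0.022]},{"translation": [0,0,0],"delta_rot": [0,0,0.022]},{"translation": [0,0,0],"delta_rot": [0,0,0.022]},{"translation": [0,0,0],"delta_rot": [0,0,0.022]},{"translation": [0,0,0],"delta_rot": [0,0,0.022]},{"translation": [0,0,0],"delta_rot": [0,0,0.022]},{"translation": [0,0,0],"delta_rot": [0,0,0.022]},{"translation": [0,0,0],"delta_rot": [0,0,0.022]},{"translation": [0,0,0],"delta_rot": [0,0,0.022]}])

```text
time: 2.1
tool_pos: [0.2888, 0.5819, 0.2048]
tcp_rot: [3.141, 0.001, -0.09]
force: [0.6, 0.7, -0.2]
gripper_width: 0.0005
finger_force: 0.0
```

Request:
servo_tool(steps=[{"translation": [0.03,0.0467,0],"delta_rot": [0,0,0]},{"translation": [0.03,0.0467,0],"delta_rot": [0,0,0]},{"translation": [0.03,0.0467,0],"delta_rot": [0,0,0]},{"translation": [0.03,0.0467,0],"delta_rot": [0,0,0]},{"translation": [0.03,0.0467,0],"delta_rot": [0,0,0]},{"translation": [0.03,0.0467,0],"delta_rot": [0,0,0]},{"translation": [0.03,0.0467,0],"delta_rot": [0,0,0]},{"translation": [0.03,0.0467,0],"delta_rot": [0,0,0]},{"translation": [0.03,0.0467,0],"delta_rot": [0,0,0]},{"translation": [0.03,0.0467,0],"delta_rot": [0,0,0]}])

```text
time: 3.1
tool_pos: [0.4841, 0.2127, 0.2051]
tcp_rot: [3.141, 0.001, -0.084]
force: [1.1, 0.4, 0.4]
gripper_width: 0.0002
finger_force: 0.0
```

Request:
servo_tool(steps=[{"translation": [0.03,0.0467,0],"delta_rot": [0,0,0]},{"translation": [0.03,0.0467,0],"delta_rot": [0,0,0]},{"translation": [0,0,0],"delta_rot": [0,0,0]},{"translation": [0,0,0],"delta_rot": [0,0,0]}])

```text
time: 3.5
tool_pos: [0.5227, 0.1403, 0.2049]
tcp_rot: [-3.141, 0.001, -0.086]
force: [-0.3, -0.4, -0.2]
gripper_width: 0.0006
finger_force: 0.0
```

Run:
```python
from h import *
d=snap('scene','sc2')
cv2.imwrite('pics/z2.png',cv2.resize(d['frame'][60:300,180:440],None,fx=2.3,fy=2.3)[:,:,::-1])
```

```text
(no output)
```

View pics/z2.png

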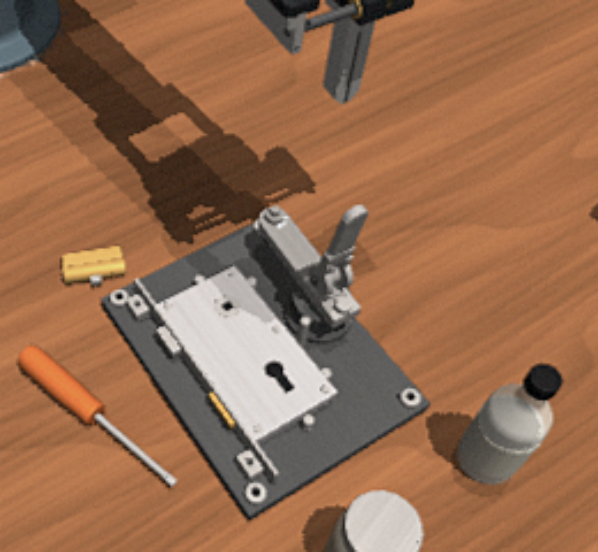

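The fingers are above the fixture on the strap's +y side, with the nut at (272,215) in the crop. Next I'll descend and start pushing.

Request:
servo_tool(steps=[{"translation": [0,0,0.035],"delta_rot": [0,0,0]},{"translation": [0,0,0.035],"delta_rot": [0,0,0]},{"translation": [0,0,0.035],"delta_rot": [0,0,0]},{"translation": [0,0,0.035],"delta_rot": [0,0,0]},{"translation": [0,0,0.035],"delta_rot": [0,0,0]},{"translation": [0,0,0.034],"delta_rot": [0,0,0]},{"translation": [0,0,0],"delta_rot": [0,0,0]},{"translation": [0,0.009,0],"delta_rot": [0,0,0]},{"translation": [0,0.009,0],"delta_rot": [0,0,0]},{"translation": [0,0.009,0],"delta_rot": [0,0,0]}])

```text
time: 4.55
tool_pos: [0.5223, 0.1203, 0.0504]
tcp_rot: [-3.141, -0.003, -0.084]
force: [-0.3, 3.7, 0.1]
gripper_width: 0.0003
finger_force: 1.6
```

Request:
servo_tool(steps=[{"translation": [-0.0032,0.0121,0],"delta_rot": [0,0,-0.01667]},{"translation": [-0.0032,0.0121,0],"delta_rot": [0,0,-0.01667]},{"translation": [-0.0032,0.0121,0],"delta_rot": [0,0,-0.01667]},{"translation": [-0.0032,0.0121,0],"delta_rot": [0,0,-0.01667]},{"translation": [-0.0032,0.0121,0],"delta_rot": [0,0,-0.01667]}])

```text
time: 5.05
tool_pos: [0.5162, 0.0742, 0.0503]
tcp_rot: [3.141, -0.003, 0.443]
force: [0.3, 2.2, -0.2]
gripper_width: 0.0005
finger_force: 1.1
```

Request:
servo_tool(steps=[{"translation": [-0.0032,0.0121,0],"delta_rot": [0,0,-0.01667]},{"translation": [-0.0032,0.0121,0],"delta_rot": [0,0,-0.01667]},{"translation": [-0.0032,0.0121,0],"delta_rot": [0,0,-0.01667]},{"translation": [-0.0032,0.0121,0],"delta_rot": [0,0,-0.01667]},{"translation": [-0.0032,0.0121,0],"delta_rot": [0,0,-0.01667]},{"translation": [-0.0032,0.0121,0],"delta_rot": [0,0,-0.01667]},{"translation": [-0.0032,0.0121,0],"delta_rot": [0,0,-0.01667]},{"translation": [-0.0032,0.0121,0],"delta_rot": [0,0,-0.01667]},{"translation": [-0.0032,0.0121,0],"delta_rot": [0,0,-0.01667]},{"translation": [0,0,0],"delta_rot": [0,0,0]}])

```text
time: 6.05
tool_pos: [0.5621, 0.0063, 0.0498]
tcp_rot: [3.14, 0.0, 1.381]
force: [-0.3, -0.6, -0.2]
gripper_width: 0.0006
finger_force: 0.0
```

Request:
servo_tool(steps=[{"translation": [-0.0012,0.004,0],"delta_rot": [0,0,-0.0056]},{"translation": [-0.0012,0.004,0],"delta_rot": [0,0,-0.0056]},{"translation": [-0.0012,0.004,0],"delta_rot": [0,0,-0.0056]},{"translation": [-0.0012,0.004,0],"delta_rot": [0,0,-0.0056]},{"translation": [0,0,0],"delta_rot": [0,0,0]}])

```text
time: 6.55
tool_pos: [0.5725, 0.0018, 0.0494]
tcp_rot: [3.141, 0.0, 1.521]
force: [-0.8, 0.0, 0.0]
gripper_width: 0.0004
finger_force: 0.3
```

Request:
servo_tool(steps=[{"translation": [-0.0006,0.002,0],"delta_rot": [0,0,-0.0028]},{"translation": [-0.0006,0.002,0],"delta_rot": [0,0,-0.0028]}])

```text
time: 6.75
tool_pos: [0.5752, 0.001, 0.049]
tcp_rot: [-3.141, 0.0, 1.559]
force: [-1.9, -1.4, 2.0]
gripper_width: 0.0001
finger_force: 1.0
```

Pure +x (tool y) pushes from here, in 1 mm steps, until the stop is felt.

Request:
servo_tool(steps=[{"translation": [0,0.0013,0],"delta_rot": [0,0,0]},{"translation": [0,0.0013,0],"delta_rot": [0,0,0]},{"translation": [0,0,0],"delta_rot": [0,0,0]}])

```text
time: 7.05
tool_pos: [0.5766, 0.001, 0.0487]
tcp_rot: [-3.139, 0.0, 1.558]
force: [-6.1, -2.4, 3.9]
gripper_width: 0.0004
finger_force: 2.6
```

Request:
servo_tool(steps=[{"translation": [0,0.0013,0],"delta_rot": [0,0,0]},{"translation": [0,0.0013,0],"delta_rot": [0,0,0]},{"translation": [0,0,0],"delta_rot": [0,0,0]}])

```text
time: 7.35
tool_pos: [0.5768, 0.001, 0.0484]
tcp_rot: [-3.135, 0.001, 1.559]
force: [-11.3, -2.2, 8.4]
gripper_width: 0.0003
finger_force: 5.6
```

The stop is met: force is rising with no motion. I'll back off, lift and check.

Request:
servo_tool(steps=[{"translation": [0,-0.01,0],"delta_rot": [0,0,0]},{"translation": [0,-0.01,0],"delta_rot": [0,0,0]},{"translation": [0,0,-0.035],"delta_rot": [0,0,0]},{"translation": [0,0,-0.035],"delta_rot": [0,0,0]},{"translation": [0,0,-0.035],"delta_rot": [0,0,0]},{"translation": [0,0,-0.035],"delta_rot": [0,0,0]},{"translation": [0,0,-0.035],"delta_rot": [0,0,0]},{"translation": [-0.035,-0.04,-0.035],"delta_rot": [0,0,0]},{"translation": [-0.035,-0.04,0],"delta_rot": [0,0,0]},{"translation": [0,0,0],"delta_rot": [0,0,0]}])

```text
time: 8.35
tool_pos: [0.5021, -0.0519, 0.2069]
tcp_rot: [3.14, 0.001, 1.556]
force: [-0.6, 0.7, 0.3]
gripper_width: 0.0006
finger_force: 0.0
```

Run:
```python
from h import *
d=snap('scene','sc3')
cv2.imwrite('pics/z3.png',cv2.resize(d['frame'][60:300,180:440],None,fx=2.3,fy=2.3)[:,:,::-1])
for n in('scene','top'):
    d=get_image(n);P=cloud(d);x,y,z=P[...,0],P[...,1],P[...,2]
    reg=(d['range_z']>0)&(x>.55)&(x<.66)&(y>-.04)&(y<.14)
    s=reg&(abs(z-.066)<.004);print(n,'strap',s.sum(),cv2.minAreaRect(P[s][:,:2].astype(np.float32)))
    for lo in(.1,.13,.16,.18):
        m=reg&(z>lo)&(z<lo+.012)
        if m.sum():print(lo,m.sum(),P[m].mean(0).round(4),P[m].min(0).round(3),P[m].max(0).round(3))
```

```text
scene strap 606 ((0.6069060564041138, 0.05091072618961334), (0.14067262411117554, 0.038193345069885254), 88.86128234863281)
0.1 41 [0.6051 0.0859 0.1063] [0.589 0.083 0.1  ] [0.618 0.094 0.112]
0.13 48 [0.6054 0.0895 0.1361] [0.594 0.087 0.13 ] [0.615 0.096 0.142]
0.16 58 [0.6056 0.0935 0.166 ] [0.593 0.091 0.16 ] [0.615 0.101 0.172]
0.18 52 [0.6051 0.098  0.1847] [0.593 0.094 0.18 ] [0.614 0.104 0.189]
top strap 59 ((0.5978633761405945, 0.09251993894577026), (0.026323828846216202, 0.06199490278959274), 19.94218635559082)
0.1 12 [0.5986 0.0881 0.1041] [0.59  0.082 0.1  ] [0.615 0.096 0.108]
0.13 19 [0.602  0.091  0.1354] [0.593 0.089 0.13 ] [0.614 0.096 0.142]
0.16 15 [0.6025 0.0949 0.1657] [0.593 0.094 0.16 ] [0.612 0.098 0.172]
0.18 39 [0.6032 0.1007 0.185 ] [0.594 0.097 0.181] [0.612 0.105 0.189]
```

View pics/z3.png

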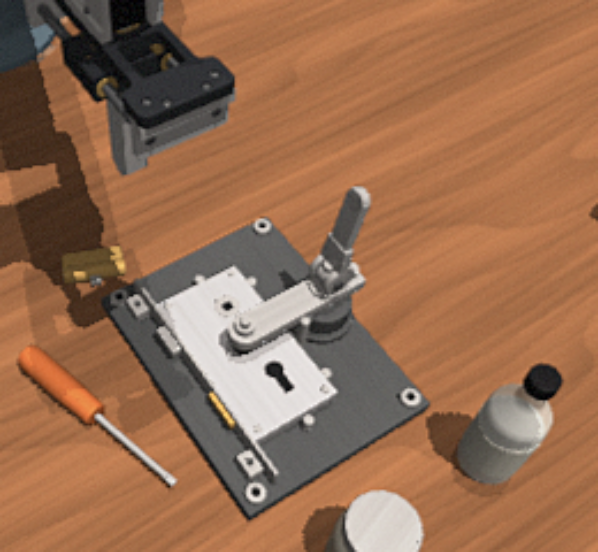

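The strap lies across the lock at the pin, with the nut at (243,325). The lever stands at x≈0.604, leaning about 0.13 rad toward the heel. I'll bring the fingertips to its nose side.

Request:
servo_tool(steps=[{"translation": [0.0362,0.0335,0],"delta_rot": [0,0,0]},{"translation": [0.0362,0.0335,0],"delta_rot": [0,0,0]},{"translation": [0.0362,0.0335,0],"delta_rot": [0,0,0]},{"translation": [0.0362,0.0335,0],"delta_rot": [0,0,0]},{"translation": [0,0,0.025],"delta_rot": [0,0,0]},{"translation": [0,0,0.025],"delta_rot": [0,0,0]},{"translation": [0.0127,0,0],"delta_rot": [0,0,0]},{"translation": [0.0127,0,0],"delta_rot": [0,0,0]},{"translation": [0.0127,0,0],"delta_rot": [0,0,0]},{"translation": [0,0,0],"delta_rot": [0,0,0]}])

```text
time: 9.5
tool_pos: [0.6064, 0.0869, 0.1699]
tcp_rot: [3.14, 0.0, 1.56]
force: [-0.3, -1.0, 1.1]
gripper_width: 0.0004
finger_force: 0.0
```

Request:
servo_tool(steps=[{"translation": [0.0146,-0.002,0.0021],"delta_rot": [0,0,0]},{"translation": [0.0142,-0.001,0.004],"delta_rot": [0,0,0]},{"translation": [0.0136,0,0.0058],"delta_rot": [0,0,0]},{"translation": [0.0127,0,0.0075],"delta_rot": [0,0,0]},{"translation": [0.0116,0,0.0091],"delta_rot": [0,0,0]}])

```text
time: 10.0
tool_pos: [0.6047, 0.1367, 0.1475]
tcp_rot: [3.14, -0.0, 1.559]
force: [2.3, -1.8, 2.9]
gripper_width: 0.0003
finger_force: 1.4
```

Request:
servo_tool(steps=[{"translation": [0.0104,0,0.0105],"delta_rot": [0,0,0]},{"translation": [0.0089,0,0.0117],"delta_rot": [0,0,0]},{"translation": [0.0073,0,0.0128],"delta_rot": [0,0,0]},{"translation": [0.0056,0,0.0137],"delta_rot": [0,0,0]}])

```text
time: 10.4
tool_pos: [0.6045, 0.1605, 0.11]
tcp_rot: [-3.142, -0.001, 1.559]
force: [2.1, 0.4, 3.1]
gripper_width: 0.0005
finger_force: 1.5
```

Request:
servo_tool(steps=[{"translation": [0.0015,0,0.005],"delta_rot": [0,0,0]},{"translation": [0,0,0.004],"delta_rot": [0,0,0]},{"translation": [0,0,0],"delta_rot": [0,0,0]}])

```text
time: 10.7
tool_pos: [0.6036, 0.1608, 0.1031]
tcp_rot: [-3.139, 0.0, 1.558]
force: [-0.6, -0.3, 0.5]
gripper_width: 0.0006
finger_force: 0.1
```

Request:
servo_tool(steps=[{"translation": [0,0,0.002],"delta_rot": [0,0,0]},{"translation": [0,0,0.001],"delta_rot": [0,0,0]},{"translation": [0,0,0],"delta_rot": [0,0,0]}])

```text
time: 11.0
tool_pos: [0.6042, 0.1608, 0.1019]
tcp_rot: [-3.141, 0.0, 1.558]
force: [-1.4, 1.0, 3.3]
gripper_width: 0.0007
finger_force: 1.1
```

Request:
servo_tool(steps=[{"translation": [0,0,0.002],"delta_rot": [0,0,0]},{"translation": [0,0,0.001],"delta_rot": [0,0,0]},{"translation": [0,0,0],"delta_rot": [0,0,0]}])

```text
time: 11.3
tool_pos: [0.6047, 0.161, 0.1007]
tcp_rot: [3.141, -0.0, 1.559]
force: [-4.2, 0.9, 8.3]
gripper_width: 0.0004
finger_force: 3.7
```

Request:
servo_tool(steps=[{"translation": [0,0,0.0015],"delta_rot": [0,0,0]},{"translation": [0,0,0],"delta_rot": [0,0,0]}])

```text
time: 11.5
tool_pos: [0.6049, 0.1611, 0.1002]
tcp_rot: [3.141, -0.0, 1.559]
force: [-4.9, 1.2, 9.7]
gripper_width: 0.0008
finger_force: 4.9
```

Request:
servo_tool(steps=[{"translation": [0,0,0.003],"delta_rot": [0,0,0]},{"translation": [0,0,0],"delta_rot": [0,0,0]},{"translation": [0,0,0],"delta_rot": [0,0,0]}])

```text
time: 11.8
tool_pos: [0.6052, 0.1613, 0.099]
tcp_rot: [3.14, -0.001, 1.559]
force: [-7.2, 1.5, 14.7]
gripper_width: 0.0004
finger_force: 7.1
```

Request:
servo_tool(steps=[{"translation": [0,0,0.003],"delta_rot": [0,0,0]},{"translation": [0,0,0],"delta_rot": [0,0,0]},{"translation": [0,0,0],"delta_rot": [0,0,0]}])

```text
time: 12.1
tool_pos: [0.6058, 0.1615, 0.0981]
tcp_rot: [3.139, -0.001, 1.559]
force: [-7.9, 1.3, 19.8]
gripper_width: 0.0005
finger_force: 9.6
```

That looks like a compliant end stop. I'll lift clear and check.

Request:
servo_tool(steps=[{"translation": [0,0,-0.01],"delta_rot": [0,0,0]},{"translation": [0,0,-0.03],"delta_rot": [0,0,0]},{"translation": [0,0,-0.04],"delta_rot": [0,0,0]},{"translation": [0,0,-0.04],"delta_rot": [0,0,0]},{"translation": [0.02,-0.05,-0.02],"delta_rot": [0,0,0]},{"translation": [0.02,-0.05,0],"delta_rot": [0,0,0]},{"translation": [0.02,-0.05,0],"delta_rot": [0,0,0]},{"translation": [0.02,-0.05,0],"delta_rot": [0,0,0]},{"translation": [0,0,0],"delta_rot": [0,0,0]}])

```text
time: 13.0
tool_pos: [0.4518, 0.2237, 0.198]
tcp_rot: [-3.14, 0.001, 1.562]
force: [-0.1, 0.1, 0.0]
gripper_width: 0.0007
finger_force: 0.0
```

Run:
```python
from h import *
d=snap('scene','sc4')
cv2.imwrite('pics/z4.png',cv2.resize(d['frame'][60:300,180:440],None,fx=2.3,fy=2.3)[:,:,::-1])
for n in('scene','top'):
    d=get_image(n);P=cloud(d);x,y,z=P[...,0],P[...,1],P[...,2]
    reg=(d['range_z']>0)&(x>.55)&(x<.66)&(y>-.04)&(y<.21)
    s=reg&(abs(z-.062)<.004)&(y<.07);print(n,'strap',s.sum(),np.median(z[s]),cv2.minAreaRect(P[s][:,:2].astype(np.float32)))
    m=reg&(y>.13)&(z>.08)
    A=np.polyfit(y[m],z[m],1);print(m.sum(),A,np.degrees(np.arctan(A[0])),P[m].max(0),P[m].min(0))
```

```text
scene strap 487 0.06200138024587189 ((0.6050611138343811, 0.025578700006008148), (0.08922603726387024, 0.03739413619041443), 86.27352905273438)
264 [0.16562638 0.07355994] 9.404319136043267 [0.61588851 0.18853734 0.10602563] [0.59289255 0.13035218 0.08845396]
top strap 332 0.06194587776297119 ((0.6077433228492737, 0.026522133499383926), (0.08672179281711578, 0.03818979486823082), 89.77655029296875)
215 [0.17244177 0.07256802] 9.783963873471624 [0.61585762 0.18898921 0.10712597] [0.59330491 0.13007036 0.08831773]
```

View pics/z4.png

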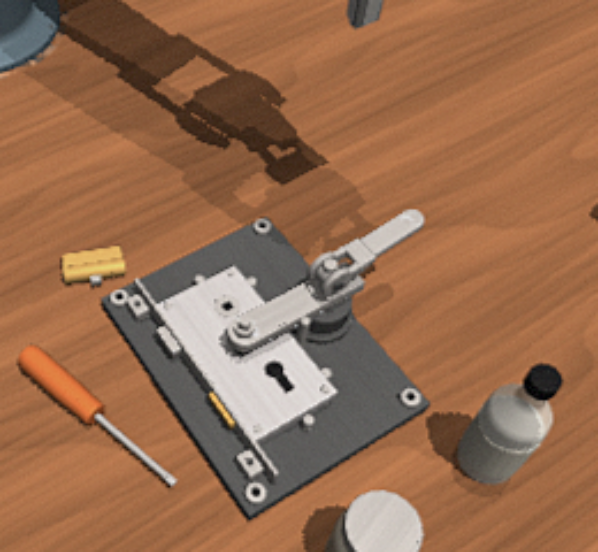

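The lever is down at about 10° above level, with its tip at (415,218). The strap's top has dropped 4 mm to 62 mm, the nut is still at (243,325), and the bystanders haven't moved.

```bash
python3 -c "
from plant import job_done; print(job_done())"
```

```text
the job is handed in; nothing more can be done
None
```

The job is handed in: the strap is against its stop pin, the cam lever is fully down (about 10° above level), the strap has dropped 4 mm onto the lock, which is still in its nest, and the bystanders are undisturbed.

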